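Seat the sample drawer and hold the meter's lid at 45 degrees

ROBOT

A 6-joint arm with a two-finger parallel gripper is mounted at the origin on the work surface. World frame = base frame: x ahead of the robot, y to its left, z up, the work surface at z = 0. Lengths are in mm, angles in rad, forces in N, time in s.
With the tool pointing down it reaches from about 250 to 800 mm from the base axis. Payload 3.9 kg.
Tool frame: the origin (TCP) lies at the very end of the fingers, on their centre line; the grasp point (between the pads) lies 19 mm behind it; z points along the fingers, y is the direction in which the jaws open and shut (so a half turn about z gives the same grasp; the last joint's range is limited). The gripper opens to 85 mm and grips with 20 to 120 N. Pads are 22 mm wide; open, the fingers measure 114 mm over their backs; the gripper's body (76 mm by 85 mm) begins 54 mm behind the grasp point. The pads swing forward as they close: fully open they stand 13 mm farther back than shut.
Start: joints at [-1.194, 0.26, -0.138, 1.173, 0, 1.571], TCP at [193.167, -488.162, 231.304] pointing down, gripper open.
Joint ranges: [-2.78, 2.78], [-0.83, 1.72], [-1.28, 1.37], [-1.9, 2.12], [-1.57, 1.48], [-3.14, 3.14]. Speed limits (rad/s): [2.57, 2.57, 3.14, 3.14, 3.14, 3.14].

INTERFACE

Orientations are given as [roll, pitch, yaw] about the fixed x, y, z axes, in that order (R = Rz(yaw) Ry(pitch) Rx(roll)).
In Python, from station import manip gives the robot as it stands.
- The arm moves only by the tool drive_tool, never from a script. Its argument "steps" is a list of rows, each a list of 7 numbers: the turn, a rotation vector about the tool's x, y, z in rad, then the shift along the tool's x, y, z in cm, then the finger opening in cm, from 0 to 8.54. In form: [[ax, ay, az, tx, ty, tz, grip], ...]. A call has 1 to 8 rows; each row is the pose to reach, as a shift and turn from the pose commanded when the call began, along the tool's axes at that moment; what a row does not reach only later rows make up. A row lasts 1/8 s, in which the tool goes at most 62.5 mm and 10.7 degrees, less where a joint would pass 70% of its speed; a pose out of reach is approached as far as the arm can. A call with a gripper value outside its range is refused whole. The fingers move at their own pace and stop on an object; the grip force is fixed at half the most. Time passes only in rows, so rows that repeat a pose let the fingers close. It gives the time, the measured TCP pose, the force and the opening at its end, in the units of the state.
- manip.get_obs(): the state, without advancing time (a new reading comes with each control period).
- manip.snapshot(name): name is "scene" or "top"; returns the picture (400x640x3 uint8, blue, green, red); there is no depth.
- manip.camera_info(name): a dict with "fx", "fy", "cx", "cy" (pixels), "distortion" ([k1, k2, p1, p2, k3] as OpenCV has them; the pictures are not rectified), "extrinsics" (4x4, takes a point from camera to world coordinates). Camera axes: x right, y down, z forward; pixel columns grow to the right and rows downward; lengths in mm; the calibration is good to about 2 mm. A picture is of the moment at which its call begins. camera_info takes no time and is no camera call.
- manip.sign_off(): hands the job in, once; it reports no verdict.
The state is a dict: "clock": time; "joint_positions": joint angles; "joint_velocities": joint speeds; "effort": joint torques, N m; "tcp_pos": TCP position; "tool_rot": TCP orientation; "force": force on the tool from outside, world axes, zero at the start; "torque": the same for the moment, N m; "grip_width": opening from 0.0 (shut) to 1.0 (fully open).
Only numpy, scipy, OpenCV 4.12 (cv2) and the standard library are available. Lean on these libraries where they do the work, as an engineer would, in place of code of your own. Each camera call takes 0.05 s, during which the arm holds its last target. There are 200 camera calls.

TASK

The small steel turbidity meter on the bench has its sample drawer hanging open: push the drawer fully home until it clicks into its catch, and only then lift the lid above it, which has a T-shaped pull, and hold it open at 45 degrees, so that a colleague can look down on the vials in the bay. The lid has no stay and would fall shut, so finish while still holding it steady there with the gripper, the drawer still home. Leave the glassware, bottles and pipette round about where they are, and do not prop the lid on anything.

Things in the scene. Friction and masses are not known exactly. Their poses are not given: they have to be found in the camera images.
- meter: The meter, a fixed brushed-steel box 220 mm deep (x), 300 mm wide (y), 100 mm high, lid on top, yaw within 0.42 rad. Origin at the centre of its underside on the table; its x axis points from its front (drawer side, towards the robot) to its rear, y to its left, z up. Left part: open bay with drawer inside and lid over it, both centred on y = +45 mm. Right part: closed block with display and keys on top.
- drawer (a joint): How far the drawer stands out, in m: 0 = home, up to 0.09; it slides along the meter's x axis, pushed to +x to close. It starts 0.025 to 0.055 out. Sliding friction about 1 N (drawer 0.7 kg). In the last 11 mm a sprung catch resists with up to about 3 N more, and from about 4 mm before home it pulls the drawer in against a hard stop.
- drawer_front (a point): Centre of the flat outer face of the drawer's front panel (moves with the drawer; axes as the meter's). The panel is 172 mm wide (y), 64 mm high (22 to 86 mm above the table), 24 mm thick, without a handle. When home this point is 135 mm before the meter's origin, 25 mm before its front wall.
- lid (a joint): Lid angle in rad: 0 = closed (lying level), grows as the front edge rises, stop at 1.3. 45 degrees = 0.785. It falls shut from every angle. It weighs about 0.45 kg (0.35 to 0.6); lifting at the handle takes 2 to 4 N.
- lid_handle (a point): Centre of the lid's handle: a T-shaped pull, a round dark bar 12 mm in diameter, 44 mm long, along the meter's y axis, on one 10 mm post at its middle. The bar's centre is 36 mm above the lid's top face (144 mm above the table when closed), 38 mm behind the lid's front edge. Seen from the hinge point with the lid closed it lies 180 mm towards the front and 44 mm up; it turns with the lid.
- lid_hinge (a point): Point on the hinge line, at the middle of the lid's width, on the rear top edge of the meter: 108 mm behind the meter's origin, 45 mm to its left, 100 mm above the table. The hinge line runs along the meter's y axis. The steel lid plate is 213 mm deep (front edge 218 mm from the hinge), 186 mm wide, 5 mm thick, top face 8 mm above the hinge line when closed.
- vial: Bystander, leave alone: capped glass vial, 25 mm diameter, 55 mm tall, standing on the meter's right-hand top deck. Origin at the centre of its underside.
- beaker: Bystander, leave alone: glass beaker, 70 mm across, 85 mm tall, standing before the right half of the meter, beside the drawer. Origin at the centre of its underside.
- wash_bottle: Bystander, leave alone: white plastic bottle, 66 mm diameter, 150 mm tall, to the left of the meter. Origin at the centre of its underside.
- sample_bottle: Bystander, leave alone: clear bottle, 60 mm diameter, 170 mm tall. Origin at the centre of its underside.
- jar: Bystander, leave alone: amber jar, 76 mm diameter, 90 mm tall. Origin at the centre of its underside.
- reagent: Bystander, leave alone: white bottle with paper label, 72 mm diameter, 130 mm tall. Origin at the centre of its underside.
- pipette: Bystander, leave alone: grey hand pipette lying on the table, about 260 mm long, 26 mm thick. Origin at the centre of its underside.

How it is judged (in metres and radians):
On the way, in this order (a step that is already met when the one before it is completed fails the run):
1. the drawer is pushed home into its catch with the lid still shut (value of joint drawer below 0.003 m and value of joint lid below 0.15 rad), for 0.2 s.
2. the lid is held by the fingers at 45 degrees with the drawer home (value of joint lid between 0.68 and 0.89 rad and value of joint drawer below 0.003 m and contact force between the fingers and lid above 0.5 N), for 0.3 s.
At the end, for the whole second after the job is handed in: The lid stands at 45 degrees (within 6 degrees), still (under 0.1 rad/s), carried by the gripper's fingers (over 0.5 N) and touching none of the loose things; the drawer is home (within 3 mm) (all of step 2 and velocity of joint lid between -0.1 and 0.1 rad/s and contact force between lid and vial below 0.2 N and contact force between lid and beaker below 0.2 N and contact force between lid and wash_bottle below 0.2 N and contact force between lid and sample_bottle below 0.2 N and contact force between lid and jar below 0.2 N and contact force between lid and reagent below 0.2 N and contact force between lid and pipette below 0.2 N); the arm keeps its last pose, push and grip.
It fails at once if the lid is lifted (over 12 degrees) while the drawer is not home (over 6 mm out) (value of joint lid above 0.21 rad and value of joint drawer above 0.006 m).
It fails at once if a bystander is shifted by more than 30 mm or knocked over (distance of any of vial, beaker, wash_bottle, sample_bottle, jar, reagent, pipette from where it was at the start of the episode above 0.03 m or angle between any of vial, beaker, wash_bottle, sample_bottle, jar, reagent, pipette's own z axis and vertical above 0.5 rad).
It also fails if it takes over 45 s, if anything falls off the work surface, if the arm or the gripper's body presses on something with over 40 N, if the wrist force passes 120 N, or if a joint passes its speed limit or range.

## Working session

There is one attempt and no reset: what is moved stays moved. The work goes in short steps, Python scripts to look and compute and a tool call to move; the robot and the scene stay as the last step left them, time stands still between calls to the robot, and variables do not carry over. Pictures are saved under pics/ and viewed, about 8 in all and at most 12, crops included, and the job is handed in when it is done.

Besides the shell and the picture viewer there is one more tool, called after "Request:" by a JSON object that holds its "method" and its "body", one argument or row to a line. drive_tool: Moves the arm, as the interface text tells. Its arguments: {"type":"object","properties":{"steps":{"type":"array","items":{"type":"array","items":{"type":"number"}}}},"required":["steps"]}

```bash
mkdir -p pics
python3 - <<'E'
from station import manip
import cv2, numpy as np
for n in("scene","top"):
    im=manip.snapshot(n); cv2.imwrite(f"pics/{n}0.png",im)
    c=manip.camera_info(n); print(n,{k:np.round(v,3).tolist() for k,v in c.items()})
o=manip.get_obs(); print({k:np.round(v,3).tolist() for k,v in o.items()})
E
```

```text
scene {'fx': 457.571, 'fy': 457.571, 'cx': 315.339, 'cy': 202.905, 'distortion': [0.032, 0.0, 0.0, 0.0, 0.0], 'extrinsics': [[-0.789, 0.441, -0.427, 1089.367], [0.614, 0.577, -0.539, 678.505], [0.008, -0.687, -0.726, 1038.402], [0.0, 0.0, 0.0, 1.0]]}
top {'fx': 470.565, 'fy': 470.565, 'cx': 321.598, 'cy': 200.171, 'distortion': [-0.101, 0.0, 0.0, 0.0, 0.0], 'extrinsics': [[-0.023, -0.998, 0.051, 460.986], [-1.0, 0.024, 0.006, -29.685], [-0.007, -0.05, -0.999, 1540.915], [0.0, 0.0, 0.0, 1.0]]}
{'clock': 0.1, 'joint_positions': [-1.194, 0.261, -0.139, 1.173, 0.0, 1.571], 'joint_velocities': [0.002, -0.001, 0.003, -0.001, -0.0, -0.001], 'effort': [-0.0, -40.651, 25.453, 0.01, 0.0, -0.0], 'tcp_pos': [192.937, -487.601, 230.555], 'tool_rot': [-3.14, -0.0, 0.377], 'force': [-0.803, -0.183, 0.607], 'torque': [-0.009, 0.006, 0.036], 'grip_width': 0.998}
```

View pics/scene0.png

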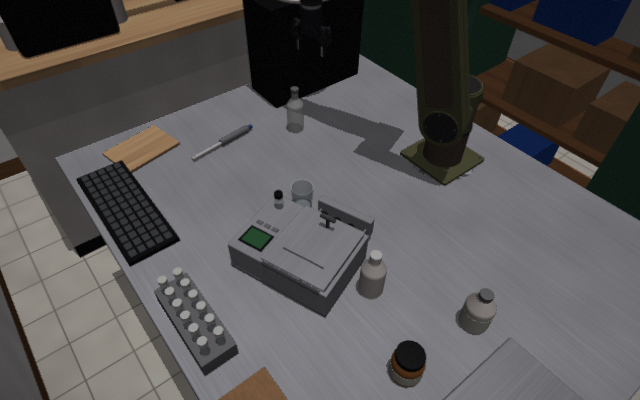

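View pics/top0.png

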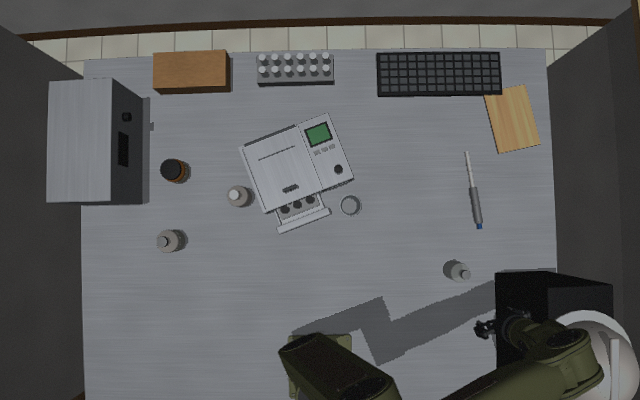

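View enlargement.

Top view: meter around px (297,165), drawer front near (303,219), T-handle near (291,188), beaker (350,205), vial (338,169). I'll enlarge it for accurate corners.

Run:
```python
import cv2
t=cv2.imread("pics/top0.png")[105:245,220:380]
s=cv2.imread("pics/scene0.png")[180:310,220:400]
cv2.imwrite("pics/tc.png",cv2.resize(t,(800,700),interpolation=cv2.INTER_CUBIC)[:600] if 0 else cv2.resize(t,None,fx=4.28,fy=4.28,interpolation=cv2.INTER_CUBIC))
cv2.imwrite("pics/sc.png",cv2.resize(s,None,fx=4.4,fy=4.4,interpolation=cv2.INTER_CUBIC))
```

```text
(no output)
```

View pics/tc.png

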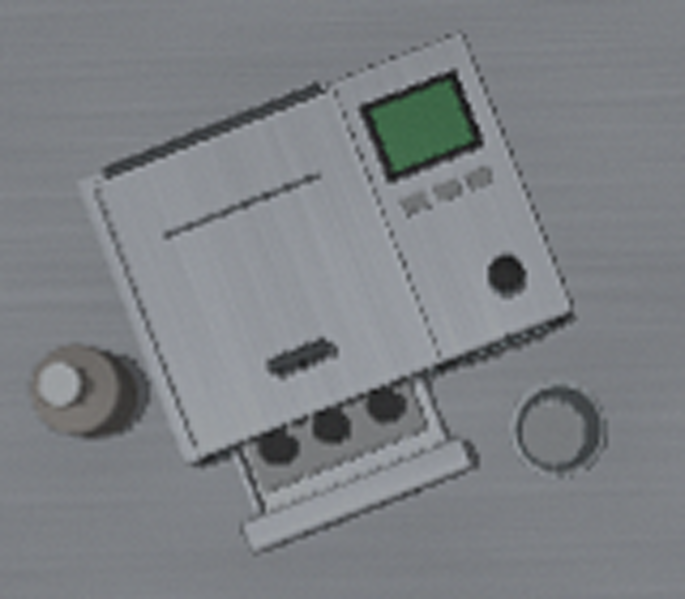

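View pics/sc.png

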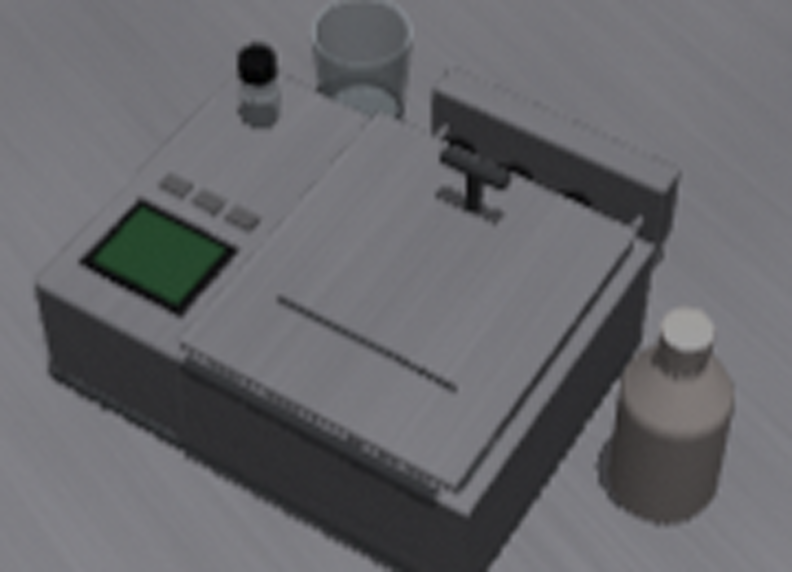

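```bash
cat > h.py <<'E'
import cv2, numpy as np
from scipy.optimize import least_squares
from station import manip
def proj(n,P):
    c=manip.camera_info(n);E=np.linalg.inv(np.array(c["extrinsics"]))
    K=np.array([[c["fx"],0,c["cx"]],[0,c["fy"],c["cy"]],[0,0,1]])
    return cv2.projectPoints(np.array(P,float).reshape(-1,1,3),cv2.Rodrigues(E[:3,:3])[0],E[:3,3],K,np.array(c["distortion"]))[0][:,0]
def m2w(p,P):
    c,s=np.cos(p[2]),np.sin(p[2]);P=np.atleast_2d(P)
    return np.c_[p[0]+c*P[:,0]-s*P[:,1],p[1]+s*P[:,0]+c*P[:,1],P[:,2]]
E
python3 - <<'E'
from h import *
T=[((110,-150,100),0,462,33),((-110,-150,100),0,573,312),((-110,138,108),0,195,460),((-110,-48,108),0,438,362),((-72,45,144),0,302,357),((-135,131,86),1,257,550),((-135,-41,86),1,478,462),((110,150,100),0,78,183)]
S=[((110,-150,100),0,38,288),((-72,45,144),0,475,166),((-135,-41,86),1,450,70),((-135,131,86),1,680,172),((110,150,100),0,465,515),((103,138,108),0,460,488)]
def px(L,s,o): return np.array([[(a[2]+.5)/s-.5+o[0],(a[3]+.5)/s-.5+o[1]] for a in L])
uT,uS=px(T,4.28,(220,105)),px(S,4.4,(220,180))
def f(p,split=False):
    r=[]
    for n,L,u in(("top",T,uT),("scene",S,uS)):
        r.append(proj(n,m2w(p,[np.array(a[0])-[p[3]*a[1],0,0] for a in L]))-u)
    return r if split else np.concatenate(r).ravel()
s=least_squares(f,[580,0,.35,40],loss="soft_l1");p=s.x;print(p)
print([x.round(1).tolist() for x in f(p,True)])
print("front",m2w(p,(-135-p[3],45,54)),"home",m2w(p,(-135,45,54)),"handle",m2w(p,(-72,45,144)),"hinge",m2w(p,(108,45,100)))
# loose things, from pixel at given height
def ray(n,u,z):
    return least_squares(lambda q:(proj(n,[q[0],q[1],z])-u).ravel(),[500,0]).x
print("beaker",ray("top",((560)/4.28+220,430/4.28+105),85),"wash",ray("top",((60)/4.28+220,383/4.28+105),150),"vial",ray("top",((507)/4.28+220,274/4.28+105),155))
np.save("p.npy",p)
E
```

```text
[6.53050101e+02 5.83600272e+01 3.54935919e-01 4.84010673e+01]
[[[-0.8, -0.5], [-0.2, -0.2], [0.6, -0.2], [0.5, 0.2], [-1.5, 0.1], [-2.2, 0.1], [-2.2, 0.2], [-0.9, 0.0]], [[-1.4, -2.0], [0.0, 0.0], [-0.7, -0.9], [-0.1, -0.5], [0.7, -0.5], [-0.9, -0.7]]]
front [[465.44178642  36.8176972   54.        ]] home [[510.82595524  53.63853366  54.        ]] handle [[569.89908716  75.53294127 144.        ]] hinge [[738.67946409 138.08839159 100.        ]]
beaker [ 516.20462545 -111.60777321] wash [554.60277138 238.31649998] vial [622.33783809 -73.9215919 ]
```

Model fits within about 2 px (≈5 mm); handle 570,76 and drawer ~48 mm out are plausible. Next: compute the move to a pre-push pose, closed fist, well in front of the drawer.

```bash
cat >> h.py <<'E'
from scipy.spatial.transform import Rotation as Ro
def pose(o=None):
    o=o or manip.get_obs(); return np.array(o["tcp_pos"]),Ro.from_euler("xyz",o["tool_rot"])
def goto(pos,R):
    "row (turn, shift in cm) from where the arm stands to pos,R"
    p0,R0=pose(); return np.round(np.r_[(R0.inv()*R).as_rotvec(),R0.inv().apply(np.asarray(pos)-p0)/10],3).tolist()
def down(yaw,tilt=0):
    "tool down, jaws along meter x; tilt>0 points the fingertips to meter +x"
    return Ro.from_euler("z",yaw)*Ro.from_euler("y",-tilt)*Ro.from_euler("z",np.pi/2)*Ro.from_euler("x",np.pi)
E
python3 - <<'E'
from h import *
p=np.load("p.npy")
a=m2w(p,(-135-p[3]-60,45,230))[0];print(a,goto(a,down(p[2])),down(p[2]).as_matrix().round(2).tolist(),down(p[2],.3).apply([0,0,1]))
E
```

```text
[409.18166078  15.96588043 230.        ] [-0.001, -0.001, -1.549, 38.635, -38.868, 0.124] [[-0.35, 0.94, 0.0], [0.94, 0.35, 0.0], [-0.0, 0.0, -1.0]] [ 0.27710007  0.10270222 -0.95533649]
```

Request:
{"method": "drive_tool", "body": {
  "steps": [
    [0,0,-1.55,38.6,-38.9,0,0],
    [0,0,-1.55,38.6,-38.9,0,0],
    [0,0,-1.55,38.6,-38.9,0,0],
    [0,0,-1.55,38.6,-38.9,0,0],
    [0,0,-1.55,38.6,-38.9,0,0],
    [0,0,-1.55,38.6,-38.9,0,0],
    [0,0,-1.55,38.6,-38.9,0,0],
    [0,0,-1.55,38.6,-38.9,0,0]
  ]
}}

```text
clock: 1.1
tcp_pos: [390.3, -26.6, 231.3]
tool_rot: [3.141, 0.0, 1.883]
force: [0.9, -1.7, 0.8]
grip_width: -0.002
```

Run:
```python
from h import *
p=np.load("p.npy")
print(manip.get_obs())
print(goto(m2w(p,(-135-p[3]-60,45,50))[0],down(p[2])))
```

```text
{'clock': 1.1, 'joint_positions': array([-6.77849384e-02,  3.00849855e-02, -4.18071077e-01,  1.12223641e+00,
       -2.97597656e-04,  1.19077937e+00]), 'joint_velocities': array([ 1.26063403,  0.23545427,  0.24422341, -0.00473842, -0.00191701,
       -0.23400521]), 'effort': array([ -5.43243304, -29.84370232,  23.1452018 ,   0.74352432,
         0.15617483,   0.20710951]), 'tcp_pos': array([390.34126124, -26.59542772, 231.25668393]), 'tool_rot': array([3.14132800e+00, 4.26169837e-04, 1.88302823e+00]), 'force': array([ 0.92290133, -1.69509162,  0.80738   ]), 'torque': array([-0.06569467, -0.08134575,  0.06226858]), 'grip_width': -0.0016465921708328105}
[0.0, 0.0, -0.043, 3.479, 3.096, 18.125]
```

Request:
{"method": "drive_tool", "body": {
  "steps": [
    [0,0,0,0,0,6,0],
    [0,0,0,0,0,12,0],
    [0,0,0,0,0,18,0],
    [0,0,0,0,0,18,0],
    [0,0,0,0,0,18,0]
  ]
}}

```text
clock: 1.72
tcp_pos: [391.0, -28.7, 52.6]
tool_rot: [3.141, 0.0, 1.877]
force: [0.2, -0.0, 0.0]
grip_width: 0.001
```

Run:
```python
from h import *
p=np.load("p.npy")
print(pose()[0],goto(m2w(p,(-135-p[3]-60,45,50))[0],down(p[2])))
for n in("top","scene"): cv2.imwrite(f"pics/{n}1.png",manip.snapshot(n))
a=cv2.imread("pics/top1.png")[130:270,220:400];b=cv2.imread("pics/scene1.png")[150:310,250:450]
cv2.imwrite("pics/c1.png",np.hstack([cv2.resize(a,(400,311)),cv2.resize(b,(389,311))]))
```

```text
[390.96588571 -28.68907377  52.6123044 ] [0.001, 0.0, -0.049, 3.71, 3.081, 0.263]
```

View pics/c1.png

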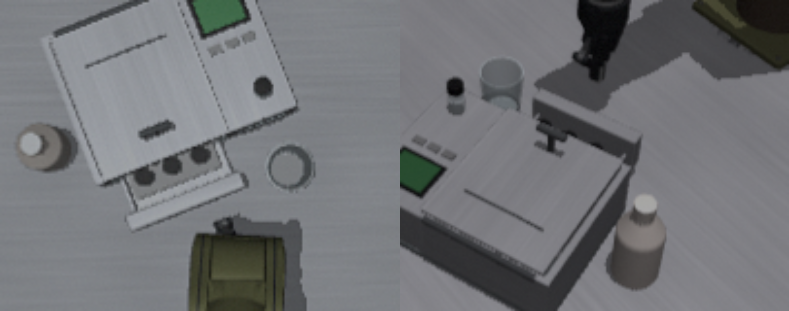

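The drawer is still open at px (185,205) in the left crop, with the closed fingers at about (225,225), clear of the beaker. I'll centre laterally, then approach.

Request:
{"method": "drive_tool", "body": {
  "steps": [
    [0,0,-0.05,3.7,0,0.2,0],
    [0,0,-0.05,3.7,3.1,0.2,0],
    [0,0,-0.05,3.7,5,0.2,0],
    [0,0,-0.05,3.7,7,0.2,0],
    [0,0,-0.05,3.7,9,0.2,0],
    [0,0,-0.05,3.7,10,0.2,0],
    [0,0,-0.05,3.7,10,0.2,0]
  ]
}}

```text
clock: 2.7
tcp_pos: [476.1, 37.0, 50.6]
tool_rot: [3.138, 0.001, 1.927]
force: [0.5, -0.4, -0.5]
grip_width: -0.002
```

Run:
```python
from h import *
p=np.load("p.npy")
o=manip.get_obs();x=pose()[0]-m2w(p,(0,0,0))[0];print(Ro.from_euler("z",-p[2]).apply(x),o["force"],goto(m2w(p,(-135-15,45,50))[0],down(p[2])))
```

```text
[-173.37662502   41.43039508   50.64588651] [ 0.46867124 -0.41115139 -0.45561013] [0.003, 0.001, 0.001, 0.354, 2.338, 0.072]
```

Request:
{"method": "drive_tool", "body": {
  "steps": [
    [0,0,0,0.3,0.5,0,0],
    [0,0,0,0.3,1,0,0],
    [0,0,0,0.3,1.4,0,0],
    [0,0,0,0.3,1.7,0,0],
    [0,0,0,0.3,2,0,0],
    [0,0,0,0.3,2,0,0]
  ]
}}

```text
clock: 3.45
tcp_pos: [490.8, 46.3, 49.1]
tool_rot: [-3.139, -0.0, 1.927]
force: [-4.3, -2.4, 3.1]
grip_width: -0.001
```

Request:
{"method": "drive_tool", "body": {
  "steps": [
    [0,0,0,0,0.3,0,0],
    [0,0,0,0,0.6,0,0],
    [0,0,0,0,0.9,0,0],
    [0,0,0,0,1.2,0,0],
    [0,0,0,0,1.2,0,0]
  ]
}}

```text
clock: 4.08
tcp_pos: [498.3, 49.1, 49.0]
tool_rot: [-3.133, 0.0, 1.926]
force: [-14.2, -5.8, 11.5]
grip_width: 0.0
```

Run:
```python
from h import *
p=np.load("p.npy")
o=manip.get_obs();x=pose()[0]-m2w(p,(0,0,0))[0];print(Ro.from_euler("z",-p[2]).apply(x),o["force"],o["tool_rot"])
```

```text
[-148.35060413   45.10466272   48.98646757] [-14.24904986  -5.7997065   11.54658404] [-3.13256881e+00  3.42550962e-04  1.92585096e+00]
```

Hard stop at ~15 N, TCP 13 mm before the nominal home face: consistent with home. Hold briefly, back off, rise.

Request:
{"method": "drive_tool", "body": {
  "steps": [
    [0,0,0,0,0,0,0],
    [0,0,0,0,0,0,0],
    [0,0,0,0,-2,0,0],
    [0,0,0,0,-6,0,0],
    [0,0,0,0,-8,-6,0],
    [0,0,0,0,-8,-12,0],
    [0,0,0,0,-8,-18,4],
    [0,0,0,0,-8,-18,4]
  ]
}}

```text
clock: 5.08
tcp_pos: [433.4, 23.3, 234.8]
tool_rot: [3.128, 0.004, 1.927]
force: [0.7, -1.1, -1.0]
grip_width: 0.415
```

Run:
```python
from h import *
p=np.load("p.npy")
print(manip.get_obs())
L=[(110,-150,100),(-110,-150,100),(-110,138,108),(-110,-48,108),(-72,67,144),(-72,23,144),(-135,131,86),(-135,-41,86),(110,150,100)]
ims=[]
for n,(x,y,w,h) in(("top",(230,115,140,125)),("scene",(225,180,170,152))):
    im=manip.snapshot(n); cv2.imwrite(f"pics/{n}2.png",im)
    c=cv2.resize(im[y:y+h,x:x+w],(395,353),interpolation=cv2.INTER_CUBIC);s=395/w
    for u in proj(n,m2w(p,L)): cv2.circle(c,tuple(int(v) for v in (u-[x,y]+.5)*s),2,(0,0,255),-1)
    ims.append(c)
cv2.imwrite("pics/c2.png",np.hstack(ims))
```

```text
{'clock': 5.075, 'joint_positions': array([ 5.35211496e-02,  9.22574520e-02, -3.40875207e-01,  1.12376802e+00,
        3.64831683e-04,  1.26833597e+00]), 'joint_velocities': array([ 1.24837342e-03,  4.48966528e-02, -1.09107930e-01, -5.48387517e-02,
       -2.26079931e-03,  5.67504757e-05]), 'effort': array([-2.82495091e-02, -3.25240660e+01,  2.61390406e+01,  6.67923242e-01,
       -3.20770043e-03, -1.72371779e-04]), 'tcp_pos': array([433.41545376,  23.33612771, 234.77515023]), 'tool_rot': array([3.12821905, 0.00379073, 1.92675502]), 'force': array([ 0.72819926, -1.07059421, -0.99981705]), 'torque': array([-0.0258914 , -0.00443745,  0.00497418]), 'grip_width': 0.41545064839983337}
```

View pics/c2.png

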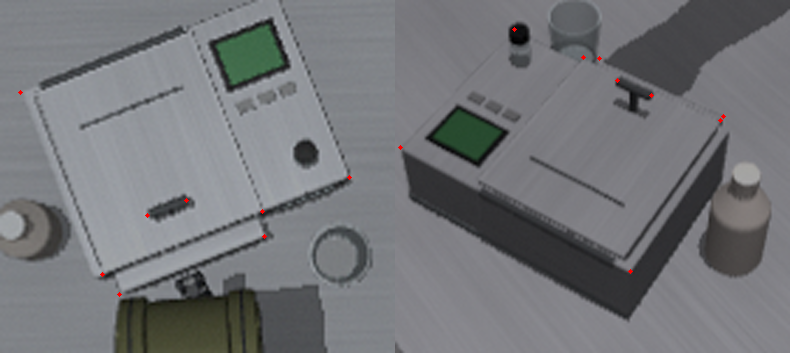

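The drawer panel now sits flush with the model's home position (dots at left px (120,294), (265,237)) and handle dots match the bar in both views. Beaker, vial and bottle are in place. Next: pre-grasp with fingertips tilted 25° forward, so that the tool ends near vertical.

Run:
```python
from h import *
p=np.load("p.npy");t=np.deg2rad(25);R=down(p[2],t);d=R.apply([0,0,1])
h=m2w(p,(-72,45,144))[0];print(R.apply([0,1,0]))
print("pre",h-70*d,goto(h-70*d,R))
```

```text
[0.8498165  0.3149694  0.42261826]
pre [542.15977124  65.25185628 207.44154509] [-0.432, 0.001, 0.001, 0.034, 11.987, 2.319]
```

Request:
{"method": "drive_tool", "body": {
  "steps": [
    [-0.18,0,0,0,4,0.5,4],
    [-0.36,0,0,0,8,1.2,4],
    [-0.43,0,0,0,12,2.3,4],
    [-0.43,0,0,0,12,2.3,4],
    [-0.43,0,0,0,12,2.3,4]
  ]
}}

```text
clock: 5.8
tcp_pos: [539.5, 64.7, 204.8]
tool_rot: [2.715, -0.001, 1.927]
force: [0.5, -0.4, 0.6]
grip_width: 0.467
```

Run:
```python
from h import *
p=np.load("p.npy");t=np.deg2rad(25);R=down(p[2],t);d=R.apply([0,0,1])
h=m2w(p,(-72,45,144))[0];o=manip.get_obs();print(pose()[0],o["joint_positions"],o["grip_width"],goto(h+16*d,R))
im=manip.snapshot("scene");a=cv2.resize(im[140:260,280:440],None,fx=2.5,fy=2.5,interpolation=cv2.INTER_CUBIC)
im=manip.snapshot("top");b=cv2.resize(im[130:250,230:380],None,fx=2.5,fy=2.5,interpolation=cv2.INTER_CUBIC)
cv2.imwrite("pics/c3.png",np.hstack([a,b]))
```

```text
[539.53551443  64.68073437 204.78672875] [ 0.04383963  0.03527613 -0.59242449  0.53528421  0.12823231  1.28526427] 0.46670777260382995 [-0.01, -0.001, 0.001, -0.049, 0.437, 8.468]
```

View pics/c3.png

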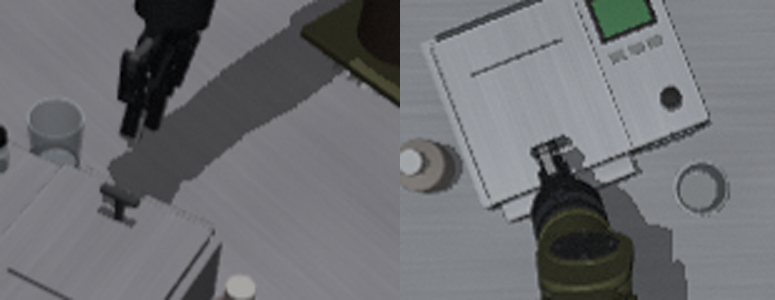

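The fingers line up with the T-bar (top crop: tips ~(550,160), bar ~(552,148)). Descend along the tool axis.

Request:
{"method": "drive_tool", "body": {
  "steps": [
    [-0.01,0,0,0,0.4,2,4],
    [-0.01,0,0,0,0.4,4,4],
    [-0.01,0,0,0,0.4,6,4],
    [-0.01,0,0,0,0.4,7.5,4],
    [-0.01,0,0,0,0.4,8.4,4],
    [-0.01,0,0,0,0.4,8.4,4]
  ]
}}

```text
clock: 6.65
tcp_pos: [576.7, 78.2, 131.1]
tool_rot: [2.703, -0.0, 1.927]
force: [-0.1, 0.7, 0.4]
grip_width: 0.47
```

Run:
```python
from h import *
p=np.load("p.npy");t=np.deg2rad(25);R=down(p[2],t);d=R.apply([0,0,1])
h=m2w(p,(-72,45,144))[0];o=manip.get_obs();print(pose()[0],o["force"],o["grip_width"],goto(h+16*d,R))
```

```text
[576.71738352  78.24974005 131.08673979] [-0.06313286  0.74533834  0.44352919] 0.46952709824369315 [0.003, -0.001, 0.001, -0.018, -0.12, 0.119]
```

No contact, on target. Close.

Request:
{"method": "drive_tool", "body": {
  "steps": [
    [0,0,0,0,0,0,2],
    [0,0,0,0,0,0,0],
    [0,0,0,0,0,0,0],
    [0,0,0,0,0,0,0],
    [0,0,0,0,0,0,0],
    [0,0,0,0,0,0,0]
  ]
}}

```text
clock: 7.4
tcp_pos: [575.8, 77.7, 131.4]
tool_rot: [2.703, 0.0, 1.926]
force: [-5.7, -2.1, 4.2]
grip_width: 0.151
```

Gripped (12.8 mm = the bar). Work out the arc about the hinge line.

```bash
cat >> h.py <<'E'
def arc(angs):
    p=np.load("p.npy");P,R=pose();H=m2w(p,(108,45,100))[0];ax=np.array([-np.sin(p[2]),np.cos(p[2]),0])
    for a in angs:
        Q=Ro.from_rotvec(ax*np.deg2rad(a)); print(goto(H+Q.apply(P-H),Q*R))
E
python3 -c "
from h import *
arc(np.arange(1,9)*2.8)"
```

```text
[0.049, 0.0, 0.0, -0.0, 0.516, -0.691]
[0.098, 0.0, 0.0, -0.001, 1.065, -1.356]
[0.147, 0.0, 0.0, -0.001, 1.646, -1.994]
[0.195, 0.0, 0.0, -0.001, 2.257, -2.602]
[0.244, 0.0, 0.0, -0.001, 2.898, -3.18]
[0.293, 0.0, 0.0, -0.002, 3.566, -3.726]
[0.342, 0.0, 0.0, -0.002, 4.259, -4.238]
[0.391, 0.0, 0.0, -0.002, 4.977, -4.716]
```

Request:
{"method": "drive_tool", "body": {
  "steps": [
    [0.05,0,0,0,0.52,-0.69,0],
    [0.1,0,0,0,1.07,-1.36,0],
    [0.147,0,0,0,1.65,-1.99,0],
    [0.195,0,0,0,2.26,-2.6,0],
    [0.244,0,0,0,2.9,-3.18,0],
    [0.293,0,0,0,3.57,-3.73,0],
    [0.342,0,0,0,4.26,-4.24,0],
    [0.391,0,0,0,4.98,-4.72,0]
  ]
}}

```text
clock: 8.4
tcp_pos: [596.6, 85.7, 193.5]
tool_rot: [3.103, -0.0, 1.926]
force: [-4.7, -3.2, -4.1]
grip_width: 0.131
```

```bash
cat >> h.py <<'E'
def lid():
    p=np.load("p.npy");P,R=pose();H=m2w(p,(108,45,100))[0]
    b=Ro.from_euler("z",-p[2]).apply(P-16*R.apply([0,0,1])-H);o=manip.get_obs()
    print("bar rel",b.round(1),"r",np.hypot(b[0],b[2]),"of 185.3; lid deg",np.degrees(np.arctan2(b[2],-b[0])-np.arctan2(44,180)),"tilt",np.degrees(np.arccos(-R.apply([0,0,1])[2])),o["force"].round(1),o["grip_width"],o["clock"],o["joint_positions"].round(2))
E
python3 - <<'E'
from h import *
lid(); arc([2.8*i for i in range(1,9)])
E
```

```text
bar rel [-152.     0.2  109.5] r 187.39015754875146 of 185.3; lid deg 22.034533096558505 tilt 2.209644738584698 [-4.7 -3.2 -4.1] 0.13120993587392488 8.4 [ 0.14  0.38 -0.06  1.09  0.01  1.35]
[0.049, 0.0, 0.0, 0.0, 0.503, -0.71]
[0.098, 0.0, 0.0, 0.0, 1.04, -1.394]
[0.147, 0.0, 0.0, 0.0, 1.609, -2.051]
[0.195, 0.0, 0.0, 0.0, 2.21, -2.68]
[0.244, 0.0, 0.0, 0.0, 2.841, -3.278]
[0.293, 0.0, 0.0, 0.0, 3.501, -3.845]
[0.342, 0.0, 0.0, 0.0, 4.187, -4.379]
[0.391, 0.0, 0.0, -0.0, 4.899, -4.879]
```

Request:
{"method": "drive_tool", "body": {
  "steps": [
    [0.05,0,0,0,0.5,-0.71,0],
    [0.1,0,0,0,1.04,-1.39,0],
    [0.147,0,0,0,1.61,-2.05,0],
    [0.195,0,0,0,2.21,-2.68,0],
    [0.244,0,0,0,2.84,-3.28,0],
    [0.293,0,0,0,3.5,-3.85,0],
    [0.342,0,0,0,4.19,-4.38,0],
    [0.391,0,0,0,4.9,-4.88,0]
  ]
}}

```text
clock: 9.4
tcp_pos: [642.4, 102.6, 246.1]
tool_rot: [-2.793, -0.001, 1.927]
force: [-3.7, -2.8, -3.0]
grip_width: 0.124
```

Request:
{"method": "drive_tool", "body": {
  "steps": [
    [0,0,0,0,0,0,0],
    [0,0,0,0,0,0,0],
    [0,0,0,0,0,0,0],
    [0,0,0,0,0,0,0]
  ]
}}

```text
clock: 9.9
tcp_pos: [642.1, 102.5, 245.9]
tool_rot: [-2.793, -0.001, 1.927]
force: [-6.0, -2.9, -1.8]
grip_width: 0.128
```

Run:
```python
from h import *
lid()
p=np.load("p.npy")
L=[(-135,131,86),(-135,-41,86)]
H=np.array([108,45,100]);c=np.cos(np.pi/4);
for u,y in((218,93),(218,-93)): L.append(tuple(H+[-(u*c-8*c),y,u*c+8*c]))
ims=[]
for n,(x,y,w,h) in(("top",(230,115,140,125)),("scene",(225,150,170,152))):
    im=manip.snapshot(n); 
    cc=cv2.resize(im[y:y+h,x:x+w],(395,353),interpolation=cv2.INTER_CUBIC);s=395/w
    for u in proj(n,m2w(p,L)): cv2.circle(cc,tuple(int(v) for v in (u-[x,y]+.5)*s),2,(0,0,255),-1)
    ims.append(cc)
cv2.imwrite("pics/c4.png",np.hstack(ims))
```

```text
bar rel [-97.5   0.2 160.9] r 188.14199713957134 of 185.3; lid deg 45.04964000489774 tilt 19.94737715901993 [-6.  -2.9 -1.8] 0.1278175166329541 9.9 [ 0.19  0.81  0.79  1.89 -0.06  1.41]
```

View pics/c4.png

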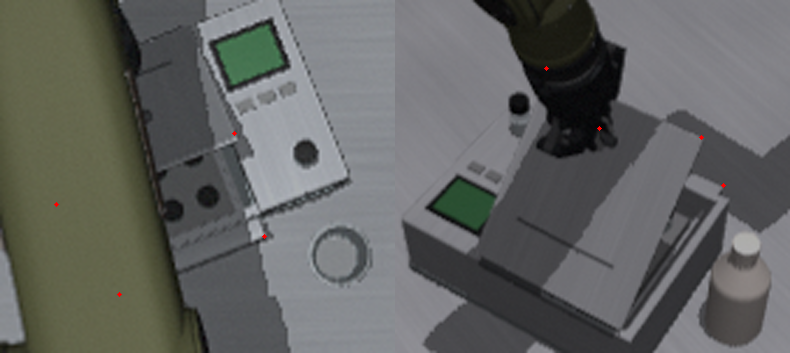

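The lid's corners match the 45° model points in both views (left px (234,133), right (701,138)). The drawer's corner is still at its home point (265,237), and vial, beaker and bottle are unmoved. Handing in.

```bash
python3 -c "
from h import *
lid(); print(manip.sign_off())"
```

```text
bar rel [-97.5   0.2 160.9] r 188.13939470732694 of 185.3; lid deg 45.05012940871686 tilt 19.945320405289653 [-6.1 -2.6 -0.9] 0.12917033061493013 10.0 [ 0.19  0.81  0.79  1.89 -0.06  1.41]
the job is handed in; nothing more can be done
None
```

The drawer is home and the gripper is holding the lid open at about 45°. I handed the job in at 10 s on the clock; no verdict is reported.

- **Drawer:** I pushed it in with closed fingers until it hit the hard stop at about 15 N. In both later top pictures its front edge sat at the modelled home position.
- **Lid:** I then gripped the T-bar (opening 11–13 mm for a 12 mm bar) and lifted it along an arc about the hinge. The last check gave 45.05° from the arm's pose. The visible lid corners also matched the 45° model in both pictures.
- **Holding:** The gripper was still gripping at hand-in, with about 7 N at the wrist. The arm moved only about 0.4 mm over the last half second.
- **Bystanders:** The vial, beaker and wash bottle looked unmoved in the last pictures. The sample bottle, jar, reagent and pipette were outside the later crops, so I did not check them. The arm never went near the jar, reagent or pipette; it did start close to the sample bottle, above its height.

Two measurements disagreed slightly. The bar came out 188 mm from the hinge, against a nominal 185 mm. My first fit of the meter's position was off by up to 2 px (about 7 mm) at a few points. Neither affected the grip or the lid angle.

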